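Clear the slot and clamp the rock tile with the T-bolt

ROBOT

A 6-joint arm with a two-finger parallel gripper is mounted at the origin on the work surface. World frame = base frame: x ahead of the robot, y to its left, z up, the work surface at z = 0. Lengths are in m, angles in degrees, forces in N, time in s.
With the tool pointing down it reaches from about 0.35 to 0.925 m from the base axis. Payload 6.4 kg.
Tool frame: the origin (TCP) lies at the very end of the fingers, on their centre line; the grasp point (between the pads) lies 19 mm behind it; z points along the fingers, y is the line along which they close (so a half turn about z gives the same grasp; the last joint's range is limited). The gripper opens to 85 mm and grips with 20 to 120 N. Pads are 22 mm wide; open, the fingers measure 114 mm over their backs; the gripper's body (76 mm by 85 mm) begins 54 mm behind the grasp point. The pads swing forward as they close: fully open they stand 13 mm farther back than shut.
Start: joints at [64.166, 14.043, 89.255, -0, 76.702, -9.975], TCP at [0.178, 0.625, 0.231] pointing down, gripper open.
Joint ranges: [-179.41, 179.41], [-58.25, 129.5], [7.25, 145.43], [-54.29, 234.29], [11.92, 165.04], [-157.13, 157.13]. Speed limits (degrees/s): [147.25, 147.25, 180, 180, 180, 180].

INTERFACE

Orientations are given as a 3x3 rotation matrix whose columns are the frame's x, y, z axes.
In Python, from bench import arm gives the robot as it stands.
- The arm moves only by the tool drive_tool, never from a script. Its argument "plan" is a list of rows, each an object with "angular": the turn, a rotation vector about the world's x, y, z scaled (see below), a list of three; "dp": the shift along the world's x, y, z scaled (see below), a list of three; "fingers": the opening, from 0 (shut) to 1 (fully open). In form: [{"angular": [rx, ry, rz], "dp": [x, y, z], "fingers": fingers}, ...]. A call has 1 to 12 rows; each row is the pose to reach, as a shift and turn from the pose commanded when the call began, turning the shorter way round; what a row does not reach only later rows make up. The controller multiplies each number of a shift by 20 cm and each number of a turn by pi rad. A row lasts 1/12 s, in which the tool goes at most 41.7 mm and 7.16 degrees, less where a joint would pass 70% of its speed; a pose out of reach is approached as far as the arm can. A call with a number of a shift or a turn outside -1 to 1 is refused whole. A call with a gripper value outside its range is refused whole. The fingers move at their own pace and stop on an object; the grip force is fixed at half the most. Time passes only in rows, so rows that repeat a pose let the fingers close. It gives the time, the measured TCP pose, the force, the opening and the grip force at its end, in the units of the state.
- arm.get_obs(): the state, without advancing time (a new reading comes with each control period).
- arm.read_camera(name): name is "scene" or "side" or "wrist"; returns a dict with "pixels" (400x640x3 uint8, red, green, blue), "fov_y" (degrees; the focal length in pixels is half the picture's height over the tangent of half this angle, whatever the lens; pixels are square), "cx", "cy" (the principal point, pixels), "dist_coeffs" ([k1, k2, p1, p2, k3] as OpenCV has them; the pictures are not rectified), "rvec" (rotation vector, rad) and "tvec" (3), from world to camera coordinates, as OpenCV has them. Camera axes: x right, y down, z forward; pixel columns grow to the right and rows downward; lengths in m; the calibration is good to about 2 mm. A picture is of the moment at which its call begins. There is no depth.
- arm.job_done(): hands the job in; it is judged then, once.
The state is a dict: "clock": time; "qpos": joint angles; "qd": joint speeds; "tau": joint torques, N m; "eef_pos": TCP position; "tool_rot": TCP orientation; "force": force on the tool from outside, world axes, zero at the start; "wrist_torque": the same for the moment, N m; "finger_gap": finger opening in m; "grasp_force": force on a finger pad.
Only numpy, scipy, OpenCV 4.12 (cv2) and the standard library are available. Lean on these libraries where they do the work, as an engineer would, in place of code of your own. Each camera call takes 0.05 s, during which the arm holds its last target. There are 200 camera calls.

TASK

Clamp the hardboard tile that carries the rock outcrop down on the aluminium bed. First lift the rook off the slot and stand it upright in the white dish; then slide the T-bolt clamp out of its bay along the slot until it stands beside the middle of that tile, swing it clockwise so that its toe lies square across the slot and over the tile, and last turn the nut's lever clockwise until the toe grips the tile firmly. Do not shift the tiles or the dish, and leave the other things alone.

Things in the scene. Friction and masses are not known exactly. Their poses are not given: they have to be found in the camera images.
- bed: Fixed aluminium bed 164 x 295 x 22 mm on the table. Origin on the table under the slot's axis: y along the slot, x across it to the tiles. Top at z 22 mm, x -34 to 130, y -155 to 140 mm. Slot 15 mm wide on x = 0, lips 7 mm thick; the T-channel under it is 37 mm wide, floor at z 4 mm, 11 mm high. From y -151 to -75 mm the channel is open above: the bay where the bolt starts.
- slot_mouth (a point): point on the slot's axis at bed-top height where the slot begins (bed y = -75 mm); before it, from y -92 mm, the lips flare to lead the bolt's stem in
- slot_end (a point): point on the slot's axis at bed-top height at the slot's far, open end (bed y = +140 mm); the bolt is slid from slot_mouth towards this point
- bolt: Loose steel T-bolt head down on the channel floor, carrying strap and nut (about 0.48 kg in all, friction about 0.22). Origin: centre of the head's underside, z up the stem, x along the toe. Stem 12 mm across, 66 mm tall. Head 36 (x) x 30 x 10 mm, two corners cut, cannot lift out of the slot. Yaw relative to the bed: 0 is square, toe towards the tiles; +1.57 toe towards slot_end, as at first.
- strap: Dark steel strap; turns with the bolt, driven down by the nut. Frame coincides with the bolt's at nut 0. Round hub of radius 14 mm about the stem; a bar (the toe) 18 mm wide runs along +x to 54 mm. At nut 0 the hub is 29 to 45 mm and the bar 34.5 to 44.5 mm above the table. In the channel bolt and strap turn only between yaw +1.8 and a stop about 0.05 rad past square.
- toe_pad (a point): centre of the underside of the toe's round pad (radius 7 mm), 46 mm from the stem's axis; this pad presses on the tile. At nut 0 it is 31.5 mm above the table, 3.5 mm clear of the tile
- nut (a joint): Angle (rad) of the lever nut on the strap; grows clockwise seen from above (tightening), stops at -0.6 and 2.7. Starts loose at -0.1 to 0.3. Lowers the strap and itself 3 mm per rad. Slack is gone somewhere between 1.7 and 2.1, then it clamps: turn it to about 2.3. Released, it springs back a little (0.4 at most) and holds. Takes 0.05 N m while loose, about 0.15 or more when clamping.
- lever_tip (a point): centre of the 15 mm black ball on the end of the nut's lever, 58 mm from the stem's axis. Lever: 10 mm round bar sticking out sideways from the nut's hub (radius 12 mm), axis 54.5 mm above the table at nut 0. At nut angle q it points 1.61 - q rad counter-clockwise from the toe, seen from above
- rock_tile: Hardboard tile, 100 mm (x) x 90 mm (y) x 6 mm, loose on the bed, with a brown resin rock outcrop (36 mm high, within 28 mm of a point 24 mm from the tile's middle on the side away from the slot) glued on. Origin at the centre of its underside; y along the slot. Its near edge lies about 25 mm from the slot's axis.
- bare_tile: Second hardboard tile of the same size with nothing on it, loose on the bed. The two tiles lie one behind the other along the slot, in either order. Not to be clamped or shifted.
- rook: Black plastic chess rook, 52 mm high: foot 32 mm across, neck 18 mm, head 26 mm across from 40 mm up to the top. Origin at the centre of its foot's underside. It starts standing on the bed's top across the slot, in the clamp's way; it belongs upright in the dish.
- outcrop_a: loose brown resin rock, about 80 mm across, 75 mm high, on the table. Leave it.
- outcrop_b: loose brown resin rock, about 70 mm across, 55 mm high, on the table. Leave it.
- dish: Loose white ceramic dish, 84 mm across at the foot, 100 mm at the rim, 20 mm high; flat inner floor 5 mm above the table and about 76 mm across. Origin at the centre of its underside. The rook goes in; the dish stays where it is.
- glue_pot: Small jar, 32 mm across, 45 mm high, standing loose on the bed beside the bay, 60 mm or more from the slot's axis. Leave it.
Mind the look-alikes: they are no part of the job. What is shaped like the bolt but green or yellow is not meant.

How it is judged (in metres and radians):
On the way, in this order (a step that is already met when the one before it is completed fails the run):
1. the rook stands upright in the dish (horizontal distance between rook and dish below 0.03 m and z of rook in the frame of dish between 0.002 and 0.012 m and angle between rook's own z axis and vertical below 0.15 rad), for 0.1 s.
2. the bolt's head has slid in under the slot's lips, nut still loose (y of bolt in the frame of bed above -0.056 m and z of bolt in the frame of bed below 0.012 m and value of joint nut below 1.2 rad), for 0.05 s.
3. the bolt stands beside the rock tile's middle with its toe square over the tile, nut still loose (y of bolt in the frame of rock_tile between -0.02 and 0.02 m and angle between the x axis of bolt and the x axis of bed, either way round below 0.21 rad and x of toe_pad in the frame of bed above 0.03 m and value of joint nut below 1.4 rad), for 0.1 s.
At the end, for the whole second after the job is handed in: Rook upright in the dish (dish moved under 20 mm). Toe presses the rock tile with over 5 N by itself, bolt within 20 mm along the slot of the tile's middle, square within 12 degrees, toe on the tile side, nut past 1.4 rad, tiles shifted under 10 mm, all at rest (all of step 1 and contact force between strap and rock_tile above 5 N and value of joint nut above 1.4 rad and y of bolt in the frame of rock_tile between -0.02 and 0.02 m and angle between the x axis of bolt and the x axis of bed, either way round below 0.21 rad and x of toe_pad in the frame of bed above 0.03 m and distance of each of rock_tile, bare_tile from where it was at the start of the episode below 0.01 m and linear speed of each of bolt, rock_tile, rook below 0.01 m/s and distance of dish from where it was at the start of the episode below 0.02 m); the robot touches nothing.
It fails at once if a tile is shifted by more than 15 mm (distance of any of rock_tile, bare_tile from where it was at the start of the episode above 0.015 m).
It fails at once if a bystander or the dish is shifted by more than 20 mm (distance of any of glue_pot, outcrop_a, outcrop_b, dish from where it was at the start of the episode above 0.02 m).
It fails at once if the rook is knocked over (angle between rook's own z axis and vertical above 0.6 rad).
It also fails if it takes over 64 s, if anything falls off the work surface, if the arm or the gripper's body presses on something with over 40 N, if the wrist force passes 120 N, or if a joint passes its speed limit or range.

## Working session

There is one attempt and no reset: what is moved stays moved. The work goes in short steps, Python scripts to look and compute and a tool call to move; the robot and the scene stay as the last step left them, time stands still between calls to the robot, and variables do not carry over. Pictures are saved under pics/ and viewed, at most 10 in all, crops included, and the job is handed in when it is done.

Besides the shell and the picture viewer there is one more tool, called after "Request:" as name(argument=value, ...) on one line, values as JSON. drive_tool: Moves the arm, as the interface text tells. Its arguments: {"type":"object","properties":{"plan":{"type":"array","items":{"type":"object","properties":{"angular":{"type":"array","items":{"type":"number","minimum":-1,"maximum":1}},"dp":{"type":"array","items":{"type":"number","minimum":-1,"maximum":1}},"fingers":{"type":"number"}}}}},"required":["plan"]}

```bash
mkdir -p pics
cat > h.py <<'E'
import numpy as np, cv2, pickle
from bench import arm
def cam(n):
    c=arm.read_camera(n); pickle.dump(c,open(f'{n}.pkl','wb')); return c
def K(c):
    f=c['pixels'].shape[0]/2/np.tan(np.radians(c['fov_y'])/2)
    return np.array([[f,0,c['cx']],[0,f,c['cy']],[0,0,1.]])
def ray(c,uv):
    u=cv2.undistortPoints(np.array(uv,float).reshape(-1,1,2),K(c),np.array(c['dist_coeffs'],float)).reshape(-1,2)
    R=cv2.Rodrigues(np.array(c['rvec'],float))[0]; t=np.array(c['tvec'],float).ravel()
    d=np.c_[u,np.ones(len(u))]@R
    return -R.T@t,d
def onz(c,uv,z):
    o,d=ray(c,uv); s=(z-o[2])/d[:,2]; return o+d*s[:,None]
def proj(c,P):
    return cv2.projectPoints(np.array(P,float).reshape(-1,3),np.array(c['rvec'],float),np.array(c['tvec'],float),K(c),np.array(c['dist_coeffs'],float))[0].reshape(-1,2)
def save(c,name,crop=None,k=1):
    im=c['pixels'][:,:,::-1]
    if crop: x0,y0,x1,y1=crop; im=im[y0:y1,x0:x1]
    cv2.imwrite('pics/'+name,cv2.resize(im,None,fx=k,fy=k,interpolation=cv2.INTER_CUBIC))
E
python3 - <<'E'
from h import *
a=cam('scene');b=cam('side');w=cam('wrist')
im=[x['pixels'][:,:,::-1] for x in (a,b,w)]
cv2.imwrite('pics/a.png',im[0]);cv2.imwrite('pics/b.png',im[1]);cv2.imwrite('pics/w.png',im[2])
o=arm.get_obs();print(o)
E
```

```text
{'clock': 0.15, 'qpos': array([ 6.41669681e+01,  1.40752771e+01,  8.93089343e+01, -1.83826819e-03,
        7.67028968e+01, -9.97426648e+00]), 'qd': array([-0.0015512 , -0.18119466, -0.20235483,  0.0506301 ,  0.08918175,
       -0.07930533]), 'tau': array([ 7.41536769e-05, -4.29984069e+01, -3.26555336e+01, -1.18096405e-04,
        3.46603920e-03, -4.24442817e-06]), 'eef_pos': array([0.17742395, 0.62486652, 0.23042894]), 'tool_rot': array([[-9.61940173e-01,  2.73259404e-01, -6.34377828e-04],
       [ 2.73260041e-01,  9.61939208e-01, -1.38200017e-03],
       [ 2.32588363e-04, -1.50275160e-03, -9.99998844e-01]]), 'force': array([-0.42364293,  0.34246344,  0.57439336]), 'wrist_torque': array([ 0.02630352, -0.00731789, -0.00489472]), 'grasp_force': 0.0, 'finger_gap': 0.08561278792449123}
```

View pics/a.png

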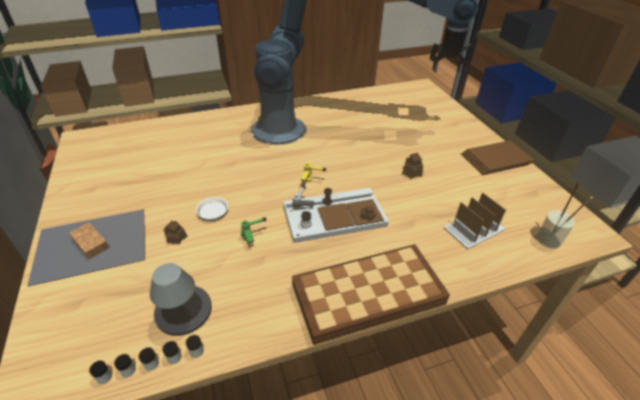

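View pics/b.png

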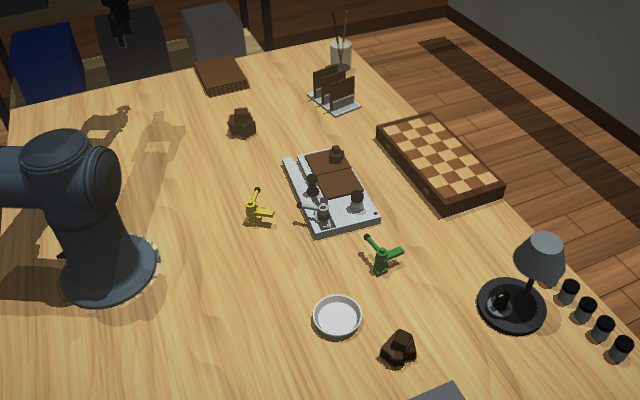

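The scene shows the bed at about (335,213) and the white dish at (212,210). There are three clamp-shaped things: green at (247,232), yellow at (308,174), and grey in the bed's bay at (300,203). The grey one is meant, since the others are coloured and off the bed. The rock is on the far tile (368,213). In the side view, the bed is at (330,190), the rook at (312,185), the grey bolt at (322,212), and the dish at (337,317).

Run:
```python
from h import *
b=pickle.load(open('side.pkl','rb'));a=pickle.load(open('scene.pkl','rb'))
print(onz(b,[[337,322],[312,195],[322,222]],0.02), onz(a,[[212,212],[327,205],[300,207]],.02))
print(onz(b,[[283,158],[330,148],[380,218],[316,238]],.022))
im=np.hstack([cv2.resize(x['pixels'][y0:y0+110,x0:x0+128,::-1],None,fx=3.1,fy=3.1,interpolation=cv2.INTER_CUBIC) for x,x0,y0 in((b,270,135),(a,275,150))])
cv2.imwrite('pics/c.png',im); print(im.shape)
```

```text
[[ 0.41307353 -0.33918071  0.02      ]
 [ 0.50693551  0.02613678  0.02      ]
 [ 0.49320974 -0.07116916  0.02      ]] [[ 0.44217385 -0.32356133  0.02      ]
 [ 0.52017448  0.02825003  0.02      ]
 [ 0.5031259  -0.0562524   0.02      ]]
[[ 0.48993105  0.1938679   0.022     ]
 [ 0.62333457  0.18240064  0.022     ]
 [ 0.623033   -0.116495    0.022     ]
 [ 0.46016053 -0.11477375  0.022     ]]
(341, 794, 3)
```

View pics/c.png

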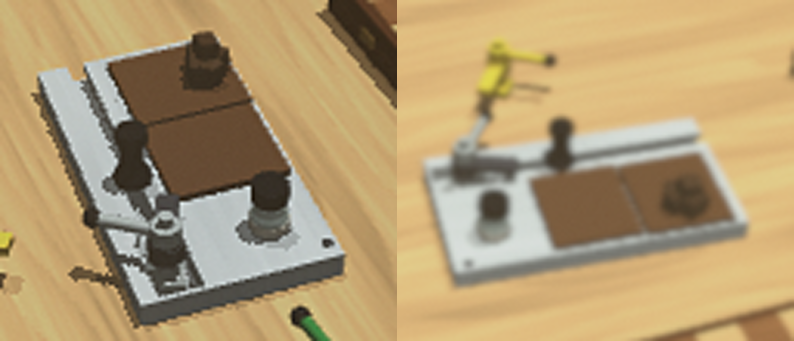

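The crop confirms the grey steel clamp in the bay (side (322,212)), with the rook on the slot ahead of it and the rock on the far tile. I'll measure the bed frame roughly and check the wrist camera's offset before moving in.

Run:
```python
from h import *
b=pickle.load(open('side.pkl','rb'));w=pickle.load(open('wrist.pkl','rb'))
c=np.array([[138,304],[344,258],[38,72]])/3.1+[270,135]
P=onz(b,c,.022);print(P, np.degrees(np.arctan2(*(P[1]-P[0])[[1,0]])),np.degrees(np.arctan2(*(P[2]-P[0])[[1,0]])))
o=arm.get_obs();R=o['tool_rot'];C,d=ray(w,[[w['cx'],w['cy']]])
print('cam in tool',R.T@(C-o['eef_pos']),'fwd',R.T@d[0],w['fov_y'],'xdir',R.T@cv2.Rodrigues(np.array(w['rvec']))[0][0])
```

```text
[[ 0.46289729 -0.09905106  0.022     ]
 [ 0.6247735  -0.118098    0.022     ]
 [ 0.48776802  0.1937682   0.022     ]] -6.710771439335981 85.14520963512767
cam in tool [ 0.07249791 -0.00117022 -0.14210991] fwd [-0.28896454 -0.00107922  0.95733919] 60.00200304986783 xdir [-8.44637136e-04  9.99999263e-01  8.72361794e-04]
```

Request:
drive_tool(plan=[{"dp": [0.2, -0.3, 0.3], "angular": [0, 0, -0.1], "fingers": 1}, {"dp": [0.5, -0.8, 0.3], "angular": [0, 0, -0.2], "fingers": 1}, {"dp": [0.8, -1, 0.3], "angular": [0, 0, -0.3], "fingers": 1}, {"dp": [1, -1, 0.3], "angular": [0, 0, -0.35], "fingers": 1}, {"dp": [1, -1, 0.3], "angular": [0, 0, -0.4], "fingers": 1}, {"dp": [1, -1, 0.3], "angular": [0, 0, -0.4], "fingers": 1}, {"dp": [1, -1, 0.3], "angular": [0, 0, -0.4], "fingers": 1}, {"dp": [1, -1, 0.3], "angular": [0, 0, -0.4], "fingers": 1}, {"dp": [1, -1, 0.3], "angular": [0, 0, -0.4], "fingers": 1}, {"dp": [1, -1, 0.3], "angular": [0, 0, -0.4], "fingers": 1}, {"dp": [1, -1, 0.3], "angular": [0, 0, -0.4], "fingers": 1}])

```text
clock: 1.07
eef_pos: [0.3778, 0.4248, 0.2909]
tool_rot: [[-0.034, 0.999, -0.001], [0.999, 0.034, -0.0], [-0.0, -0.001, -1.0]]
force: [0.6, 0.3, -0.5]
finger_gap: 0.0851
grasp_force: 0.0
```

Request:
drive_tool(plan=[{"dp": [0.3, -0.6, 0], "angular": [0, 0, -0.02], "fingers": 1}, {"dp": [0.75, -1, 0], "angular": [0, 0, -0.042], "fingers": 1}, {"dp": [0.75, -1, 0], "angular": [0, 0, -0.042], "fingers": 1}, {"dp": [0.75, -1, 0], "angular": [0, 0, -0.042], "fingers": 1}, {"dp": [0.75, -1, 0], "angular": [0, 0, -0.042], "fingers": 1}, {"dp": [0.75, -1, 0], "angular": [0, 0, -0.042], "fingers": 1}, {"dp": [0.75, -1, 0], "angular": [0, 0, -0.042], "fingers": 1}])

```text
clock: 1.65
eef_pos: [0.5309, 0.2203, 0.2909]
tool_rot: [[0.098, 0.995, 0.001], [0.995, -0.098, -0.002], [-0.002, 0.001, -1.0]]
force: [-0.2, 0.1, -0.1]
finger_gap: 0.0856
grasp_force: 0.0
```

Request:
drive_tool(plan=[{"dp": [0, -0.4, 0], "angular": [0, 0, 0], "fingers": 0.6}, {"dp": [0, -0.8, 0], "angular": [0, 0, 0], "fingers": 0.6}, {"dp": [0, -0.8, 0], "angular": [0, 0, 0], "fingers": 0.6}, {"dp": [0, -0.8, 0], "angular": [0, 0, 0], "fingers": 0.6}, {"dp": [0, -0.8, 0], "angular": [0, 0, 0], "fingers": 0.6}, {"dp": [0, -0.8, 0], "angular": [0, 0, 0], "fingers": 0.6}])

```text
clock: 2.15
eef_pos: [0.5275, 0.0642, 0.2912]
tool_rot: [[0.095, 0.995, -0.0], [0.995, -0.095, 0.0], [0.0, -0.0, -1.0]]
force: [-0.3, 0.1, 0.2]
finger_gap: 0.0516
grasp_force: 0.0
```

Run:
```python
from h import *
w=cam('wrist');save(w,'w1.png',None,1.25);print(arm.get_obs()['eef_pos'])
```

```text
[0.52748117 0.06533625 0.29117409]
```

View pics/w1.png

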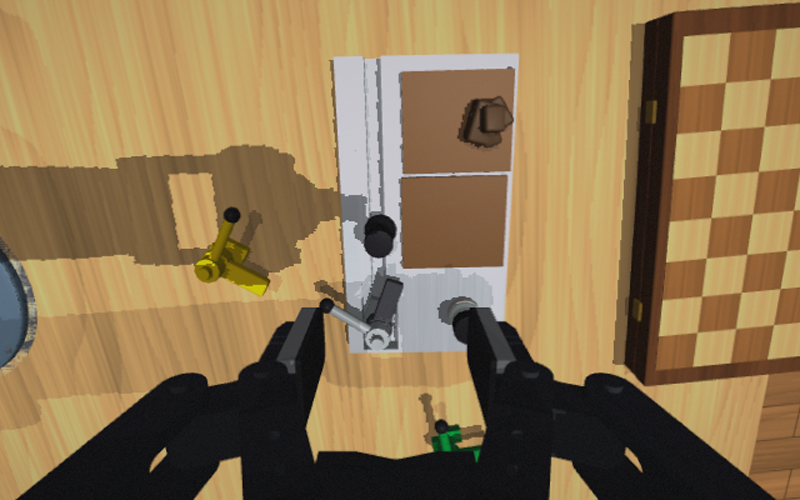

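Wrist view: bed corners at (333,58), (518,54), (350,352); the rook's head is about (381,229), the bolt's stem top about (377,338), its ball (326,306), and the toe ends near (393,282). The rock tile's corners are (400,71), (515,68), (514,170), (402,173).

Run:
```python
from h import *
w=pickle.load(open('wrist.pkl','rb'))
f=lambda p,z:onz(w,np.array(p)/1.25,z)
P=f([[333,58],[518,54],[350,352],[364,58],[381,58]],.022)
print(P)
print('yaw x',np.degrees(np.arctan2(*(P[1]-P[0])[[1,0]])),'y',np.degrees(np.arctan2(*(P[0]-P[2])[[1,0]])), np.linalg.norm(P[1]-P[0]),np.linalg.norm(P[0]-P[2]))
th=np.radians((np.degrees(np.arctan2(*(P[1]-P[0])[[1,0]]))+np.degrees(np.arctan2(*(P[0]-P[2])[[1,0]]))-90)/2)
ex=np.array([np.cos(th),np.sin(th)]);ey=np.array([-ex[1],ex[0]])
O=np.mean([P[0,:2]+34*1e-3*ex-.14*ey,P[1,:2]-.13*ex-.14*ey,P[2,:2]+.034*ex+.155*ey],0)
np.savez('bed.npz',O=O,ex=ex,ey=ey);print('O',O,np.degrees(th))
B=lambda q:np.c_[(q[:,:2]-O)@ex,(q[:,:2]-O)@ey]
g=cv2.cvtColor(w['pixels'],cv2.COLOR_RGB2GRAY)
m=(g<50).astype(np.uint8);m[:,:270]=0;m[:,330:]=0;m[:150]=0;m[220:]=0
n,l,s,c=cv2.connectedComponentsWithStats(m);print(s[1:]*1.25)
print('rook top',f([[381,229]],.074),B(f([[381,229]],.074)))
print('bolt stem',f([[377,338]],.07),B(f([[377,338]],.07)))
print('ball',B(f([[326,306]],.0545)))
print('toe end',B(f([[393,282]],.0445)))
print('tile',B(f([[400,71],[515,68],[514,170],[402,173]],.028)))
```

```text
[[ 0.48485893  0.18982015  0.022     ]
 [ 0.64774555  0.17775979  0.022     ]
 [ 0.46310001 -0.10210405  0.022     ]
 [ 0.51211843  0.18711385  0.022     ]
 [ 0.52705528  0.18565367  0.022     ]]
yaw x -4.234533758977889 y 85.73727329954745 0.1633324926199047 0.29273399227551805
O [0.50820476 0.04847088] -4.248630229715218
[[365.  215.   30.   42.5 847.5]]
rook top [[0.51383959 0.04389289 0.074     ]] [[ 0.0059585  -0.00414796]]
bolt stem [[ 0.49870684 -0.06189479  0.07      ]] [[-0.00129541 -0.11076603]]
ball [[-0.04983326 -0.08409909]]
toe end [[ 0.01464926 -0.06478355]]
tile [[0.02512984 0.12648737]
 [0.12594736 0.12712908]
 [0.12973719 0.03803044]
 [0.02531416 0.03733265]]
```

Request:
drive_tool(plan=[{"dp": [-0.07, -0.11, -0.2], "angular": [0, 0, 0.006], "fingers": 0.6}, {"dp": [-0.07, -0.11, -0.6], "angular": [0, 0, 0.006], "fingers": 0.6}, {"dp": [-0.07, -0.11, -0.95], "angular": [0, 0, 0.006], "fingers": 0.6}, {"dp": [-0.07, -0.11, -0.95], "angular": [0, 0, 0.006], "fingers": 0.6}, {"dp": [-0.07, -0.11, -0.95], "angular": [0, 0, 0.006], "fingers": 0.6}, {"dp": [-0.07, -0.11, -0.95], "angular": [0, 0, 0.006], "fingers": 0.6}, {"dp": [-0.07, -0.11, -0.95], "angular": [0, 0, 0.006], "fingers": 0.6}])

```text
clock: 2.78
eef_pos: [0.5125, 0.0448, 0.1002]
tool_rot: [[0.073, 0.997, -0.004], [0.997, -0.073, 0.001], [0.0, -0.004, -1.0]]
force: [1.0, 0.5, -0.3]
finger_gap: 0.0512
grasp_force: 0.0
```

Run:
```python
from h import *
w=cam('wrist');b=cam('side');o=arm.get_obs();print(o['eef_pos'])
im=np.hstack([cv2.resize(w['pixels'],None,fx=.75,fy=.75),cv2.resize(b['pixels'][120:260,250:400],(321,300),interpolation=cv2.INTER_CUBIC)])
cv2.imwrite('pics/w2.png',im[:,:,::-1])
# side: dish centre from bright blob
hsv=cv2.cvtColor(b['pixels'],cv2.COLOR_RGB2HSV)
m=((hsv[...,1]<40)&(hsv[...,2]>140)).astype(np.uint8);m[:270]=0
n,l,s,c=cv2.connectedComponentsWithStats(m);i=1+s[1:,4].argmax();print(s[i],c[i])
x,y,ww,hh=s[i][:4]
# rim ellipse: leftmost/rightmost/top belong to rim at z=.02
cn=max(cv2.findContours((l==i).astype(np.uint8),0,1)[0],key=len)[:,0]
P=onz(b,cn,.02);sel=P[cn[:,1]<y+hh*.5]
A=np.c_[2*sel[:,:2],np.ones(len(sel))];q=np.linalg.lstsq(A,(sel[:,:2]**2).sum(1),rcond=None)[0];print('dish',q[:2],np.sqrt(q[2]+q[:2]@q[:2]))
```

```text
[0.51552776 0.04392979 0.10381144]
[ 313  294   49   42 1498] [335.83911883 315.12016021]
dish [ 0.42060999 -0.32203039] 0.048614641124584954
```

View pics/w2.png

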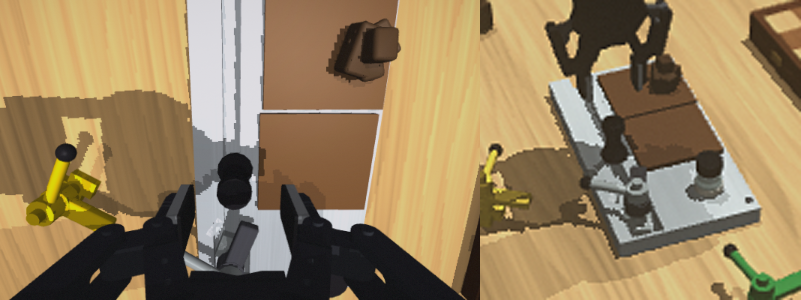

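Close view: the rook stands between the fingers, with its foot at about (235,167) and its head about (233,190) in the left panel. The clamp and tiles are untouched.

Run:
```python
from h import *
w=pickle.load(open('wrist.pkl','rb'))
g=cv2.cvtColor(w['pixels'],cv2.COLOR_RGB2GRAY)
m=(g[195:285,280:345]<22).astype(np.uint8)
n,l,s,c=cv2.connectedComponentsWithStats(m)
for q in s[1:]:
  if q[4]>100: print(q[:2]+[280,195],q[2:])
for p in ([.513,.043],[.513,.033],[.513,.038]):
  print(p,proj(w,[[*p,.074],[*p,.022]]))
print(onz(w,[[310,255]],.074))
```

```text
[289 204] [  47   72 1525]
[0.513, 0.043] [[315.9424612  238.34256714]
 [316.36276161 206.9615472 ]]
[0.513, 0.033] [[317.31948545 255.46584162]
 [317.44425584 220.87496523]]
[0.513, 0.038] [[316.63653758 246.97433816]
 [316.90688811 213.96186056]]
[[0.50910444 0.03355479 0.074     ]]
```

Request:
drive_tool(plan=[{"dp": [-0.018, -0.046, 0], "angular": [0, 0, 0], "fingers": 0.6}, {"dp": [-0.018, -0.046, -0.12], "angular": [0, 0, 0], "fingers": 0.6}, {"dp": [-0.018, -0.046, -0.25], "angular": [0, 0, 0], "fingers": 0.6}, {"dp": [-0.018, -0.046, -0.25], "angular": [0, 0, 0], "fingers": 0.6}, {"dp": [-0.018, -0.046, -0.25], "angular": [0, 0, 0], "fingers": 0.2}, {"dp": [-0.018, -0.046, -0.25], "angular": [0, 0, 0], "fingers": 0.2}, {"dp": [-0.018, -0.046, -0.25], "angular": [0, 0, 0], "fingers": 0.2}, {"dp": [-0.018, -0.046, -0.25], "angular": [0, 0, 0], "fingers": 0.2}, {"dp": [-0.018, -0.046, -0.25], "angular": [0, 0, 0], "fingers": 0.2}])

```text
clock: 3.63
eef_pos: [0.5118, 0.0338, 0.0537]
tool_rot: [[0.075, 0.997, 0.004], [0.997, -0.075, -0.001], [-0.001, 0.004, -1.0]]
force: [-1.8, 1.3, 7.7]
finger_gap: 0.0237
grasp_force: 59.0
```

Request:
drive_tool(plan=[{"dp": [0, 0, 0.2], "angular": [0, 0, 0], "fingers": 0.2}, {"dp": [0, 0, 0.4], "angular": [0, 0, 0], "fingers": 0.2}, {"dp": [0, -0.2, 0.5], "angular": [0, 0, 0], "fingers": 0.2}, {"dp": [-0.1, -0.4, 0.5], "angular": [0, 0, 0], "fingers": 0.2}, {"dp": [-0.2, -0.6, 0.5], "angular": [0, 0, 0], "fingers": 0.2}, {"dp": [-0.3, -0.8, 0.5], "angular": [0, 0, 0], "fingers": 0.2}, {"dp": [-0.45, -1, 0.5], "angular": [0, 0, 0], "fingers": 0.2}, {"dp": [-0.45, -1, 0.5], "angular": [0, 0, 0], "fingers": 0.2}, {"dp": [-0.45, -1, 0.5], "angular": [0, 0, 0], "fingers": 0.2}])

```text
clock: 4.38
eef_pos: [0.4187, -0.1689, 0.1524]
tool_rot: [[0.081, 0.997, 0.001], [0.997, -0.081, -0.002], [-0.002, 0.001, -1.0]]
force: [0.5, 0.5, -0.4]
finger_gap: 0.0237
grasp_force: 59.2
```

Run:
```python
from h import *
w=cam('wrist');b=cam('side');o=arm.get_obs();print(o['eef_pos'],o['finger_gap'])
im=np.hstack([cv2.resize(w['pixels'],None,fx=.75,fy=.75),cv2.resize(b['pixels'][200:350,270:430],(320,300),interpolation=cv2.INTER_CUBIC)])
cv2.imwrite('pics/w3.png',im[:,:,::-1])
```

```text
[ 0.42013294 -0.16660814  0.15213639] 0.02295132800145844
```

View pics/w3.png

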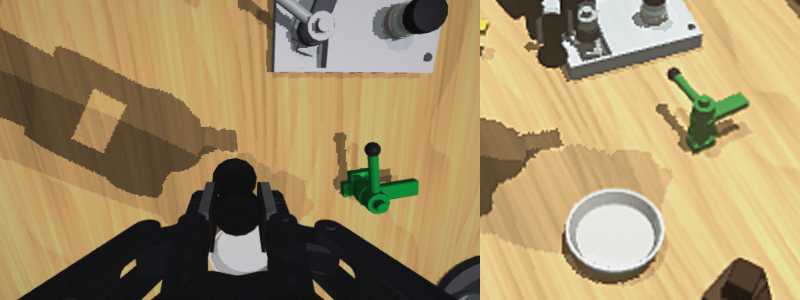

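The rook is held upright in the grip and the dish is clear (side panel (614,233)). Next I'll carry it over and set it down.

Request:
drive_tool(plan=[{"dp": [0, -0.2, 0], "angular": [0, 0, 0], "fingers": 0.2}, {"dp": [0, -0.4, 0], "angular": [0, 0, 0], "fingers": 0.2}, {"dp": [0, -0.6, 0], "angular": [0, 0, 0], "fingers": 0.2}, {"dp": [0, -0.77, 0], "angular": [0, 0, 0], "fingers": 0.2}, {"dp": [0, -0.77, -0.15], "angular": [0, 0, 0], "fingers": 0.2}, {"dp": [0, -0.77, -0.3], "angular": [0, 0, 0], "fingers": 0.2}, {"dp": [0, -0.77, -0.45], "angular": [0, 0, 0], "fingers": 0.2}, {"dp": [0, -0.77, -0.53], "angular": [0, 0, 0], "fingers": 0.2}, {"dp": [0, -0.77, -0.56], "angular": [0, 0, 0], "fingers": 0.2}, {"dp": [0, -0.77, -0.57], "angular": [0, 0, 0], "fingers": 0.2}])

```text
clock: 5.32
eef_pos: [0.4208, -0.3191, 0.037]
tool_rot: [[0.074, 0.997, -0.001], [0.997, -0.074, 0.001], [0.001, -0.001, -1.0]]
force: [1.1, -0.5, -0.1]
finger_gap: 0.0237
grasp_force: 59.3
```

Request:
drive_tool(plan=[{"dp": [0, 0, -0.005], "angular": [0, 0, 0], "fingers": 0.2}, {"dp": [0, 0, -0.01], "angular": [0, 0, 0], "fingers": 0.2}, {"dp": [0, 0, -0.01], "angular": [0, 0, 0], "fingers": 0.2}])

```text
clock: 5.57
eef_pos: [0.4211, -0.3203, 0.0368]
tool_rot: [[0.075, 0.997, 0.001], [0.997, -0.075, -0.001], [-0.001, 0.001, -1.0]]
force: [-1.7, 1.9, 3.1]
finger_gap: 0.0229
grasp_force: 59.7
```

Request:
drive_tool(plan=[{"dp": [0, 0, 0], "angular": [0, 0, 0], "fingers": 0.5}, {"dp": [0, 0, 0], "angular": [0, 0, 0], "fingers": 0.6}, {"dp": [0, 0, 0], "angular": [0, 0, 0], "fingers": 0.6}, {"dp": [0, 0, 0.15], "angular": [0, 0, 0], "fingers": 0.6}, {"dp": [0, 0, 0.35], "angular": [0, 0, 0], "fingers": 0.6}, {"dp": [0, 0, 0.6], "angular": [0, 0, 0], "fingers": 0.6}, {"dp": [0.1, 0.2, 0.8], "angular": [0, 0, 0.03], "fingers": 0.6}, {"dp": [0.2, 0.4, 0.8], "angular": [0, 0, 0.06], "fingers": 0.6}, {"dp": [0.3, 0.6, 0.8], "angular": [0, 0, 0.1], "fingers": 0.6}, {"dp": [0.35, 0.8, 0.8], "angular": [0, 0, 0.13], "fingers": 0.6}, {"dp": [0.37, 1, 0.8], "angular": [0, 0, 0.16], "fingers": 0.6}, {"dp": [0.38, 1, 0.8], "angular": [0, 0, 0.16], "fingers": 0.6}])

```text
clock: 6.57
eef_pos: [0.4963, -0.1163, 0.1955]
tool_rot: [[-0.419, 0.908, 0.001], [0.908, 0.419, 0.001], [0.0, 0.001, -1.0]]
force: [0.1, 0.3, -0.2]
finger_gap: 0.0518
grasp_force: 0.0
```

Run:
```python
from h import *
w=cam('wrist');b=cam('side');o=arm.get_obs();print(o['eef_pos'],o['tool_rot'],o['qpos'])
im=np.hstack([cv2.resize(w['pixels'],None,fx=.75,fy=.75),cv2.resize(b['pixels'][200:350,270:430],(320,300),interpolation=cv2.INTER_CUBIC)])
cv2.imwrite('pics/w4.png',im[:,:,::-1])
```

```text
[ 0.49642513 -0.11675099  0.19532138] [[-4.18559872e-01  9.08189136e-01  3.57174332e-04]
 [ 9.08189155e-01  4.18559684e-01  4.99830312e-04]
 [ 3.04441683e-04  5.33590766e-04 -9.99999811e-01]] [-2.60081377e+01 -2.87893074e+00  1.11377485e+02  3.66041876e-02
  7.14956145e+01 -5.07634494e+01]
```

View pics/w4.png

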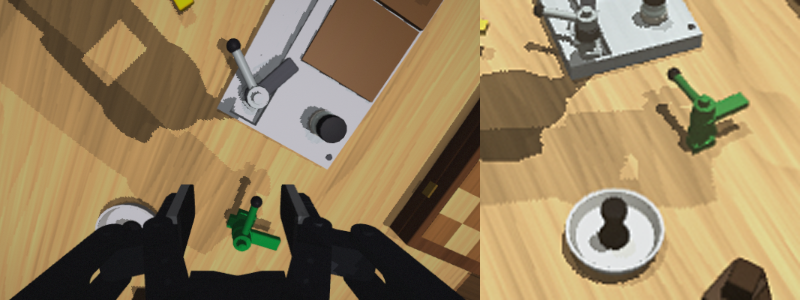

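The rook stands upright in the dish (side panel (614,222)). In the wrist panel, the bolt's stem top is at (257,97), its ball at (233,46), and the toe end around (292,64).

Run:
```python
from h import *
w=pickle.load(open('wrist.pkl','rb'));z=np.load('bed.npz');O,ex,ey=z['O'],z['ex'],z['ey']
f=lambda p,h:onz(w,np.array(p)/.75,h)[:,:2]
g=w['pixels'];sub=g[100:160,310:380]
s=f([[257,97]],.07)[0];b=f([[233,46]],.0545)[0];t=f([[290,66]],.0445)[0]
B=lambda q:((q-O)@ex,(q-O)@ey)
print('stem',s,B(s),'ball',b,B(b),'toe',t,B(t))
for n,q in(('lever',b),('toe',t)):d=q-s;print(n,np.hypot(*d),np.degrees(np.arctan2(d[1],d[0])))
save(w,'w5.png',(290,40,400,165),4.5)
print('mouth',O-.075*ey,'ey',ey,ex)
```

```text
stem [ 0.49592018 -0.06723653] (np.float64(-0.0036786779274407292), np.float64(-0.11629954095751667)) ball [ 0.45271452 -0.0319566 ] (np.float64(-0.04937930504823516), np.float64(-0.08431743750032068)) toe [ 0.51664876 -0.02391116] (np.float64(0.013783195775850254), np.float64(-0.07155756217724513))
lever 0.055779944969322794 140.76636387435147
toe 0.048028759076244674 64.43169126776614
mouth [ 0.50264841 -0.02632301] ey [0.07408465 0.99725196] [ 0.99725196 -0.07408465]
```

View pics/w5.png

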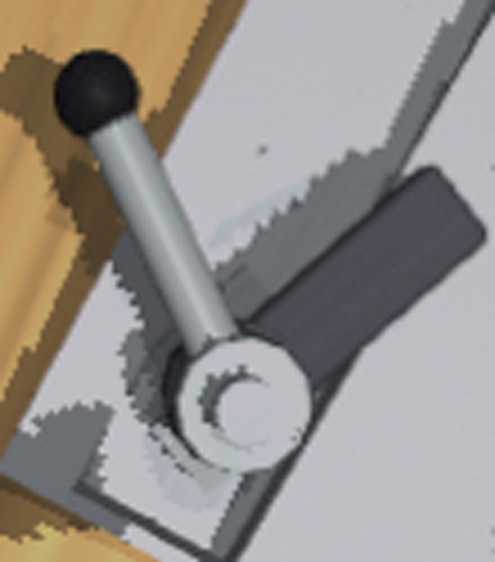

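In the enlarged crop, the stem top is at (247,408), the ball at (96,94), and the toe end between (432,168) and (487,237). It is grey steel with a dark strap, so it is the right clamp.

Run:
```python
from h import *
w=pickle.load(open('wrist.pkl','rb'));z=np.load('bed.npz');O,ex,ey=z['O'],z['ex'],z['ey']
f=lambda p,h:onz(w,np.array(p)/4.5+[290,40],h)[:,:2]
B=lambda q:((q-O)@ex,(q-O)@ey)
s=f([[247,408]],.07)[0];n=f([[243,403]],.063)[0];b=f([[96,94]],.0545)[0];t=f([[460,202]],.0445)[0]
for k,q in dict(s=s,n=n,b=b,t=t).items(): d=q-(s+n)/2;print(k,q,B(q),np.hypot(*d),np.degrees(np.arctan2(d[1],d[0])))
o=arm.get_obs();print(o['eef_pos'])
```

```text
s [ 0.49790529 -0.06743056] (np.float64(-0.0016846517965079444), np.float64(-0.11634597085762216)) 9.503610443733805e-05 -15.071694612365873
n [ 0.49772175 -0.06738113] (np.float64(-0.0018713429516841835), np.float64(-0.11631027972195153)) 9.503610443734167e-05 164.92830538762607
b [ 0.45304587 -0.03144966] (np.float64(-0.04908642547409496), np.float64(-0.08378734767248752)) 0.05741941811992955 141.2294986678293
t [ 0.51960508 -0.01986339] (np.float64(0.016431507964488265), np.float64(-0.06730190063979452)) 0.05229872644823627 65.37517615251967
[ 0.49642513 -0.11675099  0.19532138]
```

Request:
drive_tool(plan=[{"dp": [0.007, 0.15, 0], "angular": [0, 0, 0.03], "fingers": 0.5}, {"dp": [0.007, 0.247, 0], "angular": [0, 0, 0.063], "fingers": 0.5}, {"dp": [0.007, 0.247, -0.15], "angular": [0, 0, 0.063], "fingers": 0.5}, {"dp": [0.007, 0.247, -0.35], "angular": [0, 0, 0.063], "fingers": 0.5}, {"dp": [0.007, 0.247, -0.5], "angular": [0, 0, 0.063], "fingers": 0.5}, {"dp": [0.007, 0.247, -0.62], "angular": [0, 0, 0.063], "fingers": 0.5}, {"dp": [0.007, 0.247, -0.7], "angular": [0, 0, 0.063], "fingers": 0.5}, {"dp": [0.007, 0.247, -0.735], "angular": [0, 0, 0.063], "fingers": 0.5}, {"dp": [0.007, 0.247, -0.735], "angular": [0, 0, 0.063], "fingers": 0.5}])

```text
clock: 7.42
eef_pos: [0.4962, -0.0708, 0.0467]
tool_rot: [[-0.584, 0.812, -0.003], [0.812, 0.584, 0.001], [0.003, -0.002, -1.0]]
force: [0.4, 0.0, 0.5]
finger_gap: 0.0428
grasp_force: 0.0
```

Request:
drive_tool(plan=[{"dp": [0, 0, 0], "angular": [0, 0, 0], "fingers": 0.2}, {"dp": [0, 0, 0], "angular": [0, 0, 0], "fingers": 0.15}, {"dp": [0, 0, 0], "angular": [0, 0, 0], "fingers": 0.1}, {"dp": [0, 0, 0], "angular": [0, 0, 0], "fingers": 0.1}])

```text
clock: 7.75
eef_pos: [0.4988, -0.0711, 0.0499]
tool_rot: [[-0.585, 0.811, 0.003], [0.811, 0.585, -0.001], [-0.003, 0.002, -1.0]]
force: [1.3, 0.2, 2.6]
finger_gap: 0.0212
grasp_force: 58.8
```

Request:
drive_tool(plan=[{"dp": [0.005, 0.025, 0], "angular": [0, 0, 0], "fingers": 0.1}, {"dp": [0.01, 0.05, 0], "angular": [0, 0, 0], "fingers": 0.1}, {"dp": [0.014, 0.075, 0], "angular": [0, 0, 0], "fingers": 0.1}, {"dp": [0.016, 0.1, 0], "angular": [0, 0, 0], "fingers": 0.1}, {"dp": [0.018, 0.125, 0], "angular": [0, 0, 0], "fingers": 0.1}, {"dp": [0.02, 0.15, 0], "angular": [0, 0, 0], "fingers": 0.1}, {"dp": [0.022, 0.175, 0], "angular": [0, 0, 0], "fingers": 0.1}, {"dp": [0.024, 0.2, 0], "angular": [0, 0, 0], "fingers": 0.1}])

```text
clock: 8.42
eef_pos: [0.5036, -0.0308, 0.0498]
tool_rot: [[-0.586, 0.811, 0.003], [0.811, 0.586, -0.002], [-0.003, 0.001, -1.0]]
force: [0.4, -2.8, 7.3]
finger_gap: 0.0213
grasp_force: 59.4
```

Request:
drive_tool(plan=[{"dp": [0.002, 0.025, 0.002], "angular": [0, 0, 0], "fingers": 0.1}, {"dp": [0.004, 0.05, 0.003], "angular": [0, 0, 0], "fingers": 0.1}, {"dp": [0.006, 0.075, 0.003], "angular": [0, 0, 0], "fingers": 0.1}, {"dp": [0.008, 0.1, 0.003], "angular": [0, 0, 0], "fingers": 0.1}, {"dp": [0.01, 0.125, 0.003], "angular": [0, 0, 0], "fingers": 0.1}, {"dp": [0.011, 0.15, 0.003], "angular": [0, 0, 0], "fingers": 0.1}, {"dp": [0.013, 0.175, 0.003], "angular": [0, 0, 0], "fingers": 0.1}, {"dp": [0.015, 0.2, 0.003], "angular": [0, 0, 0], "fingers": 0.1}])

```text
clock: 9.08
eef_pos: [0.506, 0.0096, 0.0497]
tool_rot: [[-0.585, 0.811, 0.001], [0.811, 0.585, -0.001], [-0.002, 0.0, -1.0]]
force: [0.8, -3.4, 5.8]
finger_gap: 0.0211
grasp_force: 59.4
```

Request:
drive_tool(plan=[{"dp": [0.004, 0.05, 0.002], "angular": [0, 0, 0], "fingers": 0.1}, {"dp": [0.007, 0.1, 0.002], "angular": [0, 0, 0], "fingers": 0.1}, {"dp": [0.011, 0.15, 0.002], "angular": [0, 0, 0], "fingers": 0.1}, {"dp": [0.015, 0.2, 0.002], "angular": [0, 0, 0], "fingers": 0.1}, {"dp": [0.018, 0.25, 0.002], "angular": [0, 0, 0], "fingers": 0.1}, {"dp": [0.022, 0.3, 0.002], "angular": [0, 0, 0], "fingers": 0.1}, {"dp": [0.026, 0.35, 0.002], "angular": [0, 0, 0], "fingers": 0.1}, {"dp": [0.03, 0.4, 0.002], "angular": [0, 0, 0], "fingers": 0.1}, {"dp": [0.033, 0.45, 0.002], "angular": [0, 0, 0], "fingers": 0.1}, {"dp": [0.037, 0.5, 0.002], "angular": [0, 0, 0], "fingers": 0.1}, {"dp": [0.041, 0.55, 0.002], "angular": [0, 0, 0], "fingers": 0.1}, {"dp": [0.044, 0.59, 0.002], "angular": [0, 0, 0], "fingers": 0.1}])

```text
clock: 10.08
eef_pos: [0.5143, 0.1285, 0.0498]
tool_rot: [[-0.586, 0.811, 0.001], [0.811, 0.586, -0.0], [-0.001, 0.0, -1.0]]
force: [-0.0, -2.7, 6.2]
finger_gap: 0.0209
grasp_force: 59.2
```

Run:
```python
from h import *
w=cam('wrist');b=cam('side');o=arm.get_obs();print(o['eef_pos'],o['force'],o['qpos'])
im=np.hstack([cv2.resize(w['pixels'],None,fx=.75,fy=.75),cv2.resize(b['pixels'][120:260,250:400],(321,300),interpolation=cv2.INTER_CUBIC)])
cv2.imwrite('pics/w6.png',im[:,:,::-1])
```

```text
[0.5145067  0.12932871 0.04973747] [1.26955512 2.46277371 5.2701065 ] [ 1.81429238e+00  1.22819199e+01  1.12621354e+02  1.03063254e-01
  5.49980514e+01 -3.41033456e+01]
```

View pics/w6.png

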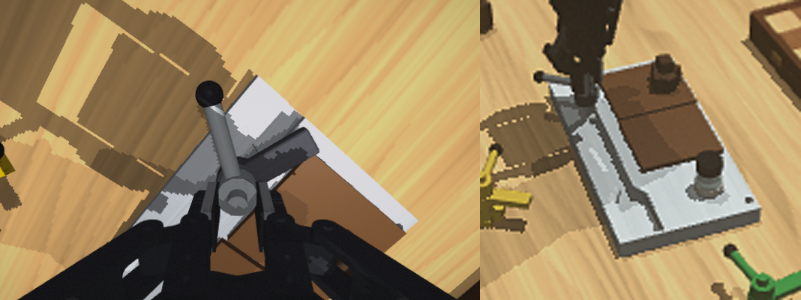

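The wrist panel shows the nut held between the fingers at (237,190). The toe end is at (300,140), still pointing along the slot, and the bolt is now beside the rock tile. I'll check the nut-to-TCP offset before rotating.

Run:
```python
from h import *
w=pickle.load(open('wrist.pkl','rb'));o=arm.get_obs();z=np.load('bed.npz');O,ex,ey=z['O'],z['ex'],z['ey']
f=lambda p,h:onz(w,np.array(p)/.75,h)[0,:2]
s=f([[236,199]],.069);b=f([[210,95]],.0537);t=f([[308,140]],.0437)
for k,q in dict(s=s,b=b,t=t).items():
  d=q-s;print(k,q,'bed',(q-O)@ex,(q-O)@ey,np.hypot(*d),np.degrees(np.arctan2(d[1],d[0])))
print('in tool',o['tool_rot'].T[:2,:2]@(s-o['eef_pos'][:2]))
```

```text
s [0.50976887 0.13326562] bed -0.004722173336821873 0.08467759708334024 0.0 0.0
b [0.46797328 0.16786972] bed -0.0489665414605254 0.11609019028898754 0.05426154368030153 140.3773998342078
t [0.52947569 0.17871306] bed 0.0115635309809671 0.13146011572606825 0.04953613040684186 66.5575875554266
in tool [ 0.00596609 -0.00153365]
```

Request:
drive_tool(plan=[{"dp": [0, 0, 0.01], "angular": [0, 0, 0], "fingers": 0.1}, {"dp": [-0.003, -0.001, 0.01], "angular": [0, 0, -0.039], "fingers": 0.1}, {"dp": [-0.005, -0.002, 0.01], "angular": [0, 0, -0.078], "fingers": 0.1}, {"dp": [-0.008, -0.003, 0.01], "angular": [0, 0, -0.117], "fingers": 0.1}, {"dp": [-0.01, -0.003, 0.01], "angular": [0, 0, -0.156], "fingers": 0.1}, {"dp": [-0.013, -0.004, 0.01], "angular": [0, 0, -0.195], "fingers": 0.1}, {"dp": [-0.015, -0.004, 0.01], "angular": [0, 0, -0.234], "fingers": 0.1}, {"dp": [-0.018, -0.003, 0.01], "angular": [0, 0, -0.273], "fingers": 0.1}, {"dp": [-0.021, -0.002, 0.01], "angular": [0, 0, -0.312], "fingers": 0.1}, {"dp": [-0.024, -0.001, 0.01], "angular": [0, 0, -0.351], "fingers": 0.1}, {"dp": [-0.026, 0, 0.01], "angular": [0, 0, -0.39], "fingers": 0.1}, {"dp": [-0.028, 0.001, 0.01], "angular": [0, 0, -0.43], "fingers": 0.1}])

```text
clock: 11.18
eef_pos: [0.5083, 0.127, 0.0501]
tool_rot: [[0.668, 0.744, 0.001], [0.744, -0.668, -0.001], [0.0, 0.001, -1.0]]
force: [6.4, -0.6, -8.9]
finger_gap: 0.0216
grasp_force: 59.6
```

Run:
```python
from h import *
w=cam('wrist');b=cam('side');o=arm.get_obs();print(o['eef_pos'],o['force'],o['wrist_torque'],o['qpos'][5],o['finger_gap'])
im=np.hstack([cv2.resize(w['pixels'],None,fx=.75,fy=.75),cv2.resize(b['pixels'][120:260,250:400],(321,300),interpolation=cv2.INTER_CUBIC)])
cv2.imwrite('pics/w7.png',im[:,:,::-1])
```

```text
[0.50820654 0.12717786 0.05006416] [ 5.91651221 -0.55653517 -6.45213857] [-0.2468371  -1.13660098  0.0137278 ] 43.400523741399134 0.021074329241545408
```

View pics/w7.png

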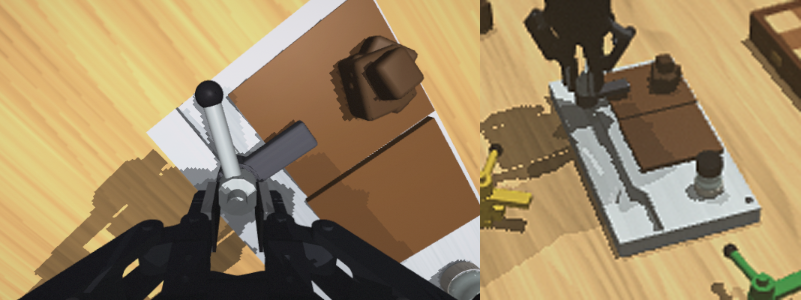

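The toe now lies square over the rock tile, at (290,150) in the wrist panel, with the lever at (208,95) and the nut loose. J6 would run short for the tightening, so I'll open, turn back 33° around the hub, and regrip.

Request:
drive_tool(plan=[{"dp": [0, 0, 0], "angular": [0, 0, 0], "fingers": 0.5}, {"dp": [0, 0, 0], "angular": [0, 0, 0], "fingers": 0.5}, {"dp": [0, 0, 0], "angular": [0, 0, 0], "fingers": 0.5}, {"dp": [0.01, 0.01, -0.004], "angular": [0, 0, 0.038], "fingers": 0.5}, {"dp": [0.02, 0.02, -0.008], "angular": [0, 0, 0.076], "fingers": 0.5}, {"dp": [0.021, 0.021, -0.008], "angular": [0, 0, 0.114], "fingers": 0.5}, {"dp": [0.021, 0.021, -0.008], "angular": [0, 0, 0.152], "fingers": 0.5}, {"dp": [0.021, 0.021, -0.008], "angular": [0, 0, 0.183], "fingers": 0.5}, {"dp": [0.021, 0.021, -0.008], "angular": [0, 0, 0.183], "fingers": 0.2}, {"dp": [0.021, 0.021, -0.008], "angular": [0, 0, 0.183], "fingers": 0.1}, {"dp": [0.021, 0.021, -0.008], "angular": [0, 0, 0.183], "fingers": 0.1}, {"dp": [0.021, 0.021, -0.008], "angular": [0, 0, 0.183], "fingers": 0.1}])

```text
clock: 12.28
eef_pos: [0.5128, 0.1319, 0.0499]
tool_rot: [[0.151, 0.988, 0.0], [0.988, -0.151, 0.0], [0.0, 0.0, -1.0]]
force: [-0.0, 0.6, 0.6]
finger_gap: 0.0209
grasp_force: 58.7
```

Run:
```python
from h import *
w=cam('wrist');o=arm.get_obs();print(o['eef_pos'],o['force'],o['wrist_torque'],o['qpos'][[0,5]],o['finger_gap'],o['tool_rot'][:,0])
save(w,'w8.png',(180,60,500,300),1.8)
```

```text
[0.5128009 0.1318679 0.0498936] [0.09890754 0.17483996 0.2028302 ] [ 0.0770808  -0.04882274 -0.04534099] [ 2.14192952 10.82899017] 0.02096885951460269 [1.51064222e-01 9.88523945e-01 1.04981726e-04]
```

View pics/w8.png

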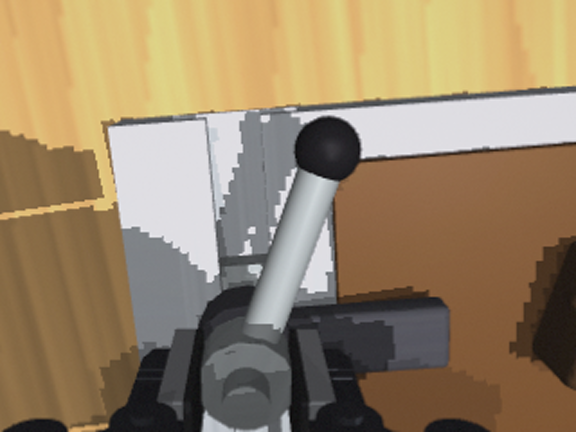

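That view shows the toe square across the slot onto the tile (end at (447,333)), the ball at (327,148) and the stem at (245,390). I've viewed 11 pictures, one past the limit of 10, so from here I'll use numbers only.

Run:
```python
from h import *
w=pickle.load(open('wrist.pkl','rb'));z=np.load('bed.npz');O,ex,ey=z['O'],z['ex'],z['ey']
f=lambda p,h:onz(w,np.array(p)/1.8+[180,60],h)[0,:2]
s=f([[245,389]],.069);b=f([[327,148]],.0533);t=f([[447,334]],.0433)
for k,q in dict(b=b,t=t).items(): d=q-s;print(k,np.hypot(*d),np.degrees(np.arctan2(d@ey,d@ex)))
print(s,(s-O)@ex,(s-O)@ey)
```

```text
b 0.05438167808666073 65.90416518312038
t 0.05286612708125185 -3.0444045281109027
[0.51399887 0.13361597] -0.000529757564226356 0.0853403638188553
```

Request:
drive_tool(plan=[{"dp": [-0.001, 0.001, -0.002], "angular": [0, 0, -0.038], "fingers": 0.1}, {"dp": [-0.002, 0.001, -0.004], "angular": [0, 0, -0.076], "fingers": 0.1}, {"dp": [-0.003, 0.002, -0.006], "angular": [0, 0, -0.114], "fingers": 0.1}, {"dp": [-0.004, 0.002, -0.007], "angular": [0, 0, -0.152], "fingers": 0.1}, {"dp": [-0.004, 0.003, -0.009], "angular": [0, 0, -0.19], "fingers": 0.1}, {"dp": [-0.005, 0.004, -0.011], "angular": [0, 0, -0.228], "fingers": 0.1}, {"dp": [-0.006, 0.004, -0.013], "angular": [0, 0, -0.266], "fingers": 0.1}, {"dp": [-0.006, 0.005, -0.015], "angular": [0, 0, -0.306], "fingers": 0.1}])

```text
clock: 13.0
eef_pos: [0.513, 0.1322, 0.0472]
tool_rot: [[0.899, 0.438, 0.004], [0.438, -0.899, -0.001], [0.003, 0.003, -1.0]]
force: [3.0, -3.4, -0.9]
finger_gap: 0.0208
grasp_force: 58.8
```

Run:
```python
from h import *
o=arm.get_obs();print(o['eef_pos'],o['force'],o['wrist_torque'],o['qpos'][[0,5]],o['finger_gap'],o['tau'][5])
```

```text
[0.51298406 0.13218981 0.04720071] [ 3.04029267 -3.41367735 -0.90933481] [-0.55040691 -0.83064945  0.0720412 ] [ 2.21954136 66.30350152] 0.02083580566002987 -1.2016156688332558
```

Request:
drive_tool(plan=[{"dp": [0, 0.001, -0.002], "angular": [0, 0, -0.038], "fingers": 0.1}, {"dp": [0, 0.002, -0.004], "angular": [0, 0, -0.076], "fingers": 0.1}, {"dp": [0, 0.003, -0.006], "angular": [0, 0, -0.114], "fingers": 0.1}, {"dp": [0, 0.004, -0.007], "angular": [0, 0, -0.152], "fingers": 0.1}, {"dp": [0, 0.005, -0.009], "angular": [0, 0, -0.19], "fingers": 0.1}, {"dp": [0, 0.006, -0.011], "angular": [0, 0, -0.228], "fingers": 0.1}, {"dp": [0, 0.007, -0.013], "angular": [0, 0, -0.266], "fingers": 0.1}, {"dp": [0, 0.008, -0.015], "angular": [0, 0, -0.306], "fingers": 0.1}, {"dp": [0, 0.008, -0.015], "angular": [0, 0, -0.306], "fingers": 0.1}])

```text
clock: 13.75
eef_pos: [0.5124, 0.1337, 0.0447]
tool_rot: [[0.875, -0.485, 0.002], [-0.485, -0.875, -0.002], [0.002, 0.001, -1.0]]
force: [-1.6, -4.6, 6.7]
finger_gap: 0.0211
grasp_force: 59.6
```

Run:
```python
from h import *
o=arm.get_obs();print(o['eef_pos'],o['force'],o['wrist_torque'],o['qpos'][[0,5]],o['finger_gap'],o['tau'][5])
```

```text
[0.51240338 0.13365799 0.04473218] [-1.56986367 -4.59433847  6.71956518] [-0.7418053  -0.0674854   0.00793321] [  2.39777184 121.46257802] 0.021055012633904403 0.7774639874696732
```

Request:
drive_tool(plan=[{"dp": [0, 0, 0], "angular": [0, 0, 0], "fingers": 0.5}, {"dp": [0, 0, 0], "angular": [0, 0, 0], "fingers": 0.5}, {"dp": [0, 0, 0], "angular": [0, 0, 0], "fingers": 0.5}, {"dp": [0, 0, 0.1], "angular": [0, 0, 0], "fingers": 0.5}, {"dp": [0, 0, 0.3], "angular": [0, 0, 0], "fingers": 0.5}, {"dp": [0, 0, 0.5], "angular": [0, 0, 0], "fingers": 0.5}, {"dp": [0, 0, 0.6], "angular": [0, 0, 0], "fingers": 0.5}, {"dp": [0, 0, 0.6], "angular": [0, 0, 0], "fingers": 0.5}])

```text
clock: 14.42
eef_pos: [0.5148, 0.1349, 0.1696]
tool_rot: [[0.877, -0.481, 0.011], [-0.481, -0.877, 0.001], [0.009, -0.006, -1.0]]
force: [0.7, 0.1, 0.5]
finger_gap: 0.0427
grasp_force: 0.0
```

```bash
cat > chk.py <<'E'
from h import *
w=cam('wrist');z=np.load('bed.npz');O,ex,ey=z['O'],z['ex'],z['ey']
S=O+.0*ex+.0845*ey
g=cv2.cvtColor(w['pixels'],cv2.COLOR_RGB2GRAY)
m=(g<32).astype(np.uint8)
n,l,s,c=cv2.connectedComponentsWithStats(m)
print(arm.get_obs()['eef_pos'],'stem px',proj(w,[[*S,.063]])[0].round())
for i in range(1,n):
  if s[i,4]>60:
    p=onz(w,[c[i]],.0475)[0,:2];d=p-S
    print(s[i],c[i].round(),'bed',((p-O)@ex).round(4),((p-O)@ey).round(4),'r',np.hypot(*d).round(4),'ang',np.degrees(np.arctan2(d@ey,d@ex)).round(1))
# tile corners (brown mask) for shift check
h=cv2.cvtColor(w['pixels'],cv2.COLOR_RGB2HSV)
print(h[[100,200],[320,320]])
cv2.imwrite('pics/chk.png',w['pixels'][:,:,::-1])
E
python3 chk.py
```

```text
[0.51310319 0.13475597 0.16649383] stem px [319. 197.]
[251  43  27  42 210] [267.  70.] bed 0.0985 0.0806 r 0.0986 ang -2.3
[250  76  45  19 151] [274.  89.] bed 0.0845 0.0821 r 0.0845 ang -1.7
[333 113  20  19 262] [343. 122.] bed 0.0418 0.0456 r 0.0571 ang -43.0
[   18   245   598   155 39146] [319. 352.] bed -0.1407 0.148 r 0.1543 ang 155.7
[231 256  16  11 114] [239. 261.] bed -0.0281 0.1718 r 0.0917 ang 107.9
[[ 13 122 125]
 [ 99  11 169]]
```

Run:
```python
from h import *
w=pickle.load(open('wrist.pkl','rb'));z=np.load('bed.npz');O,ex,ey=z['O'],z['ex'],z['ey']
# orthorectify at strap-top height (~.0375) in bed frame, 2 px/mm, x 10..60, y 60..110 mm
def ortho(zh,x0,x1,y0,y1,k=2):
    X,Y=np.meshgrid(np.arange(x0,x1,1/k),np.arange(y1,y0,-1/k))
    P=O+X.reshape(-1,1)*1e-3*ex+Y.reshape(-1,1)*1e-3*ey
    q=proj(w,np.c_[P,np.full(len(P),zh)]).astype(np.float32).reshape(*X.shape,2)
    return cv2.remap(w['pixels'],q,None,1)
im=ortho(.0375,16,60,60,110)
h=cv2.cvtColor(im,cv2.COLOR_RGB2HSV)
m=((h[...,1]<70)&(h[...,2]<110)&(h[...,2]>30)).astype(np.uint8);m[:, :4]=0
for r in m[::4]: print(''.join('.#'[v] for v in r[::2]))
# tile edges at z=.028 : brown mask
t=ortho(.028,10,130,30,145,1);H=cv2.cvtColor(t,cv2.COLOR_RGB2HSV)
b=((H[...,0]<20)&(H[...,1]>90)).astype(np.uint8)
print('near edge x', [10+int(np.argmax(b[145-y])) for y in (50,60,110,120)])
print('y gap/top at x=40,60',[[145-int(v) for v in np.where(np.diff(b[:,x-10].astype(int)))[0]] for x in (40,60)])
```

```text
............................................
............................................
............................................
............................................
............................................
............................................
............................................
............................................
............................................
...........#................................
..###################################.......
..####################################......
..###################################.......
..###################################.......
..###################################.......
..###################################.......
..###################################.......
..###################################.......
..###################################.......
..###.......................................
...#........................................
......#.....................................
........#...................................
...........#................................
.............#..............................
near edge x [46, 32, 27, 27]
y gap/top at x=40,60 [[140, 127, 93, 74, 53, 34], [127, 38, 34]]
```

Checks: the toe is square, about 1 mm from the tile's middle along the slot. The tile edges are where they started, and the lever sits at about 2.3 rad. Handing in.

```bash
python3 -c "
from bench import arm
print(arm.job_done())"
```

```text
the job is handed in; nothing more can be done
None
```

The job is handed in: the rook is upright in the dish, and the clamp is square on the rock tile, tightened to about 2.3 rad with the tile unshifted; I could not measure the grip force directly, no verdict came back, and I viewed 11 pictures, one over the limit of 10.

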